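# Move the spool from the tin to the sewing case and shut both

### The arm

A 7-joint arm with a two-finger parallel gripper is mounted at the origin on the work surface. World frame = base frame: x ahead of the robot, y to its left, z up, the work surface at z = 0. Lengths are in m, angles in rad, forces in N, time in s.
With the tool pointing down it reaches from about 0.425 to 0.925 m from the base axis. Payload 6.8 kg.
Tool frame: the origin (TCP) lies between the finger pads; the fingertips stand r.tips_ahead ahead of it and the grasp point (between the pads) lies 5 mm behind it (r.tips_ahead is the distance from the TCP to the fingertips, in m); z points along the fingers, y is the line along which they close (so a half turn about z gives the same grasp; the last joint's range is limited). The gripper opens to 85 mm and grips with 20 to 120 N. Pads are 22 mm wide; open, the fingers measure 114 mm over their backs; the gripper's body (76 mm by 85 mm) begins 54 mm behind the grasp point. The pads swing forward as they close: fully open they stand 13 mm farther back than shut.
Start: joints at [-1.342, 0.477, 0.022, 1.555, -0.011, 1.109, -0.083], TCP at [0.223, 0.637, 0.245] pointing down, gripper open.
Joint ranges: [-2.96, 2.96], [-0.34, 2.1], [-1.41, 1.46], [0.24, 2.44], [-1.37, 4.51], [0.17, 1.92], [-2.96, 2.96]. Speed limits (rad/s): [2.39, 2.39, 3.14, 3.14, 3.14, 3.14, 3.14].

### API

Orientations are given as a rotation vector (axis times angle).
In Python, from bench import r gives the robot as it stands.
- The arm moves only by the tool move_arm, never from a script. Its argument "rows" is one flat list of numbers, 4 for each row, row after row: the shift along the tool's x, y, z in cm, then the turn about the tool's z in degrees. In form: [tx, ty, tz, twist, tx, ty, tz, twist, ...]. A call has 1 to 10 rows; each row is the pose to reach, as a shift and turn from the pose commanded when the call began, along the tool's axes at that moment; what a row does not reach only later rows make up. A row lasts 1/8 s, in which the tool goes at most 62.5 mm and 10.7 degrees, less where a joint would pass 70% of its speed; a pose out of reach is approached as far as the arm can. A call with a gripper value outside its range is refused whole. "fingers" is the opening, from 0 (shut) to 1 (fully open), set as the call begins (left out, the last holds). The fingers move at their own pace and stop on an object; "newtons" is the grip in N (left out, the last holds). Time passes only in rows, so rows that repeat a pose let the fingers close. It gives the time, the measured TCP pose, the force, the opening and the grip force at its end, in the units of the state.
- r.get_obs(): the state, without advancing time (a new reading comes with each control period).
- r.grab_frame(name): name is "side" or "top"; returns the picture (384x512x3 uint8, blue, green, red); there is no depth.
- r.camera_params(name): a dict with "fx", "fy", "cx", "cy" (pixels), "world_from_camera" (4x4, takes a point from camera to world coordinates). Camera axes: x right, y down, z forward; pixel columns grow to the right and rows downward; lengths in m; the calibration is good to about 2 mm. A picture is of the moment at which its call begins. camera_params takes no time and is no camera call.
- r.hand_in(): hands the job in; it is judged then, once.
The state is a dict: "clock": time; "joints": joint angles; "qvel": joint speeds; "tau": joint torques, N m; "tcp_pos": TCP position; "orientation": TCP orientation; "contact_force": force on the tool from outside, world axes, zero at the start; "moment": the same for the moment, N m; "grip_width": finger opening in m; "gripper_force": force on a finger pad.
Only numpy, scipy, OpenCV 4.12 (cv2) and the standard library are available. Lean on these libraries where they do the work, as an engineer would, in place of code of your own. Each camera call takes 0.05 s, during which the arm holds its last target. There are 200 camera calls.

### The job

The big spool of thread kept in the tall tin belongs in the sewing case: first take the lid off the tall tin and lay it down on the table clear of the tin, then stand the spool upright on the floor of the case's empty compartment. Next put the lid back on the tall tin so that it sits flush all round, and finally fold the hinged lid of the case fully shut. Keep the tall tin standing where it is and leave the low tin alone with its lid on.

Things in the scene. Friction and masses are not known exactly. Their poses are not given: they have to be found in the camera images.
- tall_tin: round metal tin with a plain paper label, the taller of two of equal diameter: outside diameter 126 mm, height 80 mm, wall 3 mm, floor 4 mm thick (open inside 120 mm wide). Loose, 0.4 kg. Origin: centre of its underside, z up
- tall_tin_lid: loose metal lid of the tall tin: disc 132 mm across on the rim, below it a tapered plug (104 mm across at the bottom, 112 at the disc), on top a black knob 22 mm across. Origin: centre of the plug's underside, z up; plug z 0-10 mm, disc 10-14, knob 14-36. On the tin its origin is 70 mm above the tin's. About 90 g
- spool: big spool of grey thread with wooden ends, a cylinder 34 mm across and 58 mm tall, about 60 g, at first standing roughly in the middle of the tall tin under its lid. Origin: centre of its underside, z along its axis
- low_tin: the low tin, same look and diameter (126 mm) but 45 mm high, with its own lid; not to be touched. Origin: centre of its underside
- low_tin_lid: lid of the low tin, same size and shape as the other lid, to stay on the low tin
- case: open brown sewing case, fixed, 170 mm (x) by 220 mm (y) by 85 mm high, walls and floor 5 mm. Origin: centre of its underside; x points to the hinged side, away from the robot. A divider 65 mm high at y = +32 mm: the +y part is full of small spools 50 mm high, the -y part (y -105 to +30 mm, x -80 to +80) is the empty compartment
- case_lid (a joint): hinge of the case's flat stiff lid (8 mm thick, as wide as the case and about 170 mm from hinge to free edge, with a bar handle): 0 is shut, grows as it opens, about 1.57 stands upright; it stays where it is left
- case_lid_hinge (a point): middle of the lid's hinge line on the case's far (+x) top edge, line along the case's y
- case_lid_handle (a point): grip point of the bar handle of the case's lid
Things that resemble listed ones, but are neither listed nor needed, are in the scene too. What is shaped like the tall_tin_lid but red or yellow is not meant.

How it is judged:
On the way, in this order (a step that is already met when the one before it is completed fails the run):
1. the tall tin's lid is off and lies on the table, clear of the tin, let go (horizontal distance between tall_tin_lid and tall_tin above 0.11 m and height (world z) of tall_tin_lid below 0.045 m and linear speed of tall_tin_lid below 0.03 m/s and contact force between the fingers and tall_tin_lid below 0.1 N), for 0.2 s.
2. the spool stands upright on the floor of the case's empty compartment, let go (x of spool in the frame of case between -0.075 and 0.075 m and y of spool in the frame of case between -0.1 and 0.025 m and height (world z) of spool below 0.012 m and angle between spool's own z axis and vertical below 0.15 rad and linear speed of spool below 0.03 m/s and contact force between the fingers and spool below 0.1 N), for 0.2 s.
3. the lid sits flush on the tall tin again, let go (z of tall_tin_lid in the frame of tall_tin between 0.066 and 0.0735 m and horizontal distance between tall_tin_lid and tall_tin below 0.009 m and angle between the z axis of tall_tin_lid and the z axis of tall_tin, either way round below 0.05 rad and contact force between the fingers and tall_tin_lid below 0.1 N), for 0.2 s.
4. the case's lid is folded shut (value of joint case_lid below 0.05 rad), for 0.2 s.
At the end, for the whole second after the job is handed in: Case lid within 0.05 rad of shut; spool upright (0.15 rad), at rest on the floor of the empty compartment; lid flush on the tall tin (9 mm, +-4 mm in height, 0.05 rad); tall tin upright, moved under 40 mm; low tin moved under 20 mm, its lid on (value of joint case_lid below 0.05 rad and z of tall_tin_lid in the frame of tall_tin between 0.066 and 0.0735 m and horizontal distance between tall_tin_lid and tall_tin below 0.009 m and angle between the z axis of tall_tin_lid and the z axis of tall_tin, either way round below 0.05 rad and angle between tall_tin's own z axis and vertical below 0.05 rad and height (world z) of tall_tin below 0.01 m and distance of tall_tin from where it was at the start of the episode below 0.04 m and x of spool in the frame of case between -0.075 and 0.075 m and y of spool in the frame of case between -0.1 and 0.025 m and height (world z) of spool below 0.012 m and angle between spool's own z axis and vertical below 0.15 rad and linear speed of spool below 0.03 m/s and distance of low_tin from where it was at the start of the episode below 0.02 m and horizontal distance between low_tin_lid and low_tin below 0.009 m and z of low_tin_lid in the frame of low_tin below 0.0385 m); the robot touches nothing.
It fails at once if the tall tin is tipped (angle between tall_tin's own z axis and vertical above 0.3 rad).
It fails at once if the low tin is pushed away (distance of low_tin from where it was at the start of the episode above 0.02 m).
It fails at once if the low tin's lid is taken off (horizontal distance between low_tin_lid and low_tin above 0.02 m).
It also fails if it takes over 72 s, if anything falls off the work surface, if the arm or the gripper's body presses on something with over 40 N, if the wrist force passes 120 N, or if a joint passes its speed limit or range.

## Working session

There is one attempt and no reset: what is moved stays moved. The work goes in short steps, Python scripts to look and compute and a tool call to move; the robot and the scene stay as the last step left them, time stands still between calls to the robot, and variables do not carry over. Pictures are saved under pics/ and viewed, at most 10 in all, crops included, and the job is handed in when it is done.

Besides the shell and the picture viewer there is one more tool, called after "Request:" by a JSON object that holds its "name" and its "arguments", one argument or row to a line. move_arm: Moves the arm, as the interface text tells. Its arguments: {"type":"object","properties":{"rows":{"type":"array"},"fingers":{"type":"number"},"newtons":{"type":"number"}},"required":["rows"]}

```bash
mkdir -p pics; cat > h.py <<'E'
import numpy as np, cv2
from bench import r
def ray(name,u,v):
    p=r.camera_params(name);T=np.array(p["world_from_camera"])
    d=T[:3,:3]@np.array([(u-p["cx"])/p["fx"],(v-p["cy"])/p["fy"],1]);return T[:3,3],d
def onz(name,u,v,z):
    o,d=ray(name,u,v);return o+d*(z-o[2])/d[2]
def tri(a,b,na="top",nb="side"):
    o1,d1=ray(na,*a);o2,d2=ray(nb,*b)
    s=np.linalg.lstsq(np.c_[d1,-d2],o2-o1,rcond=None)[0]
    p,q=o1+s[0]*d1,o2+s[1]*d2;return (p+q)/2,np.linalg.norm(p-q)
def proj(name,P):
    p=r.camera_params(name);T=np.linalg.inv(np.array(p["world_from_camera"]));c=T[:3,:3]@np.array(P)+T[:3,3]
    return np.round([p["fx"]*c[0]/c[2]+p["cx"],p["fy"]*c[1]/c[2]+p["cy"]],1)
E
python3 - <<'E'
from h import *
a=r.grab_frame("top");b=r.grab_frame("side")
cv2.imwrite("pics/top0.png",a);cv2.imwrite("pics/side0.png",b)
cv2.imwrite("pics/b0.png",np.vstack([cv2.resize(x,(800,600))[:, :] for x in (a,)]))
cv2.imwrite("pics/s0.png",cv2.resize(b,(800,600)))
for n in("top","side"):print(r.camera_params(n))
print(r.tips_ahead,r.get_obs())
E
```

```text
{'fx': 386.80101288995627, 'fy': 386.80101288995627, 'cx': 250.2092494621737, 'cy': 189.91697768119843, 'world_from_camera': array([[-0.00663411, -0.9874659 ,  0.15769298,  0.34452063],
       [-0.99985928,  0.00412044, -0.01626187, -0.05094416],
       [ 0.01540827, -0.15777867, -0.98735428,  1.03563   ],
       [ 0.        ,  0.        ,  0.        ,  1.        ]])}
{'fx': 391.874743108085, 'fy': 391.874743108085, 'cx': 256.6863332389797, 'cy': 196.74102418166848, 'world_from_camera': array([[-0.91365332, -0.22043284,  0.3415362 ,  0.22792479],
       [-0.40637328,  0.51580684, -0.754191  ,  0.56174883],
       [-0.00991824, -0.82786029, -0.56084665,  0.55321305],
       [ 0.        ,  0.        ,  0.        ,  1.        ]])}
0.014 {'clock': 0.1, 'joints': array([-1.34209845,  0.47772572,  0.02230945,  1.5563782 , -0.01149932,
        1.10929237, -0.08308026]), 'qvel': array([-5.37987710e-04, -3.46624999e-04, -1.75569966e-03, -4.00594278e-03,
        1.05347983e-03,  1.79184624e-05, -1.10316511e-03]), 'tau': array([ 3.81114005e-03, -5.97768295e+01,  1.61328524e+00, -2.81956387e+01,
        1.27747556e-02,  5.05626958e-03, -1.68025440e-05]), 'tcp_pos': array([0.22288256, 0.63658509, 0.2444059 ]), 'orientation': array([-5.26407326e-01, -3.09699853e+00,  2.61838003e-03]), 'contact_force': array([-0.95767586,  0.3505619 , -0.88377258]), 'moment': array([-0.00446334, -0.02457434,  0.02105259]), 'gripper_force': 0.0, 'grip_width': 0.08564954426552812}
```

View pics/b0.png

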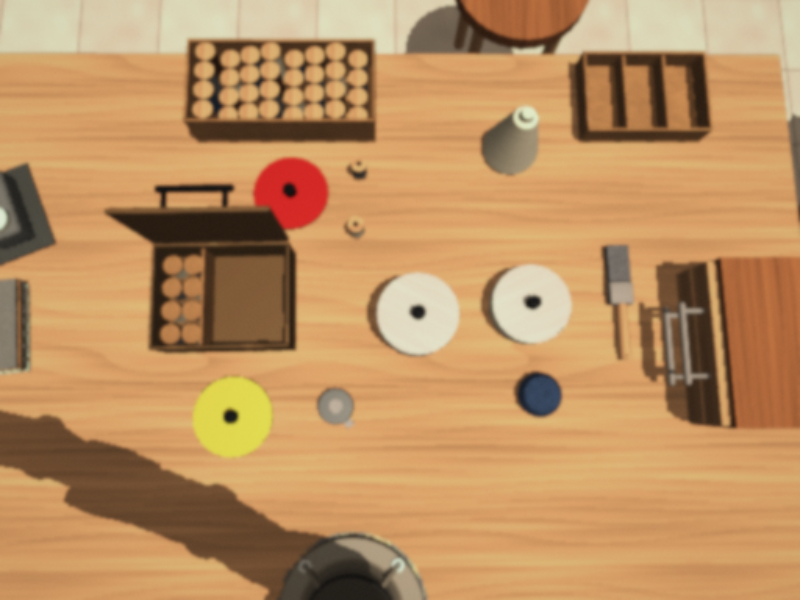

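View pics/s0.png

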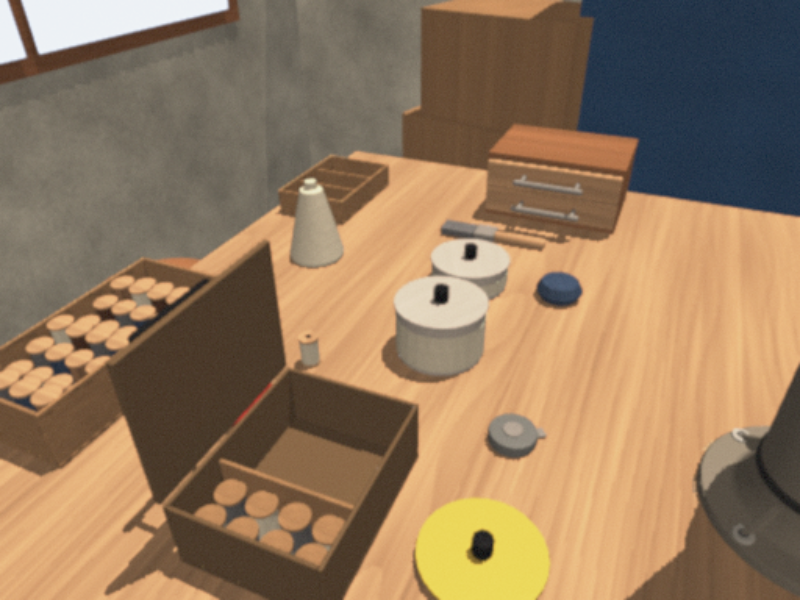

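The top view shows two white-lidded tins at (418,313) and (531,303) in the 800x600 view. In the side view they are at (440,300), the taller one, and (470,255), the low one. The red lid (290,190) and yellow lid (231,416) on the table are not meant. The case is at (222,297), with its compartment on the right and its lid standing up. I'll triangulate the knobs and confirm with a crop.

```bash
python3 - <<'E'
from h import *
a=cv2.imread("pics/top0.png");b=cv2.imread("pics/side0.png")
def dark(im,x0,x1,y0,y1,t=60):
    m=(im[y0:y1,x0:x1].max(2)<t).astype(np.uint8);n,l,s,c=cv2.connectedComponentsWithStats(m)
    i=1+np.argmax(s[1:,4]);return c[i]+[x0,y0],s[i]+[x0,y0,0,0,0]
def white(im,x0,x1,y0,y1):
    h=cv2.cvtColor(im,cv2.COLOR_BGR2HSV)[y0:y1,x0:x1];m=((h[...,1]<60)&(h[...,2]>185)).astype(np.uint8)
    c=max(cv2.findContours(m,0,1)[0],key=cv2.contourArea);return cv2.fitEllipse(cv2.convexHull(c)+np.array([x0,y0]))
for n,ta,sa in(("tall",(250,285,185,215),(270,292,180,196)),("low",(325,355,182,205),(292,310,153,168))):
    d=dark(a,*ta);e=dark(b,*sa);print(n,d,e,tri(d[0],e[0]))
for n,ta,z in(("tall",(230,300,165,235),.084),("low",(308,372,160,228),.049)):
    w=white(a,*ta);print(n,w,onz("top",*w[0],z))
# side rim ellipse
w=white(b,245,320,170,215);print("side",w)
A=cv2.resize(a[105:235,60:310],None,fx=3.2,fy=3.2,interpolation=2)
cv2.imwrite("pics/c1.png",A)
B=cv2.resize(b[150:384,70:330],None,fx=2.55,fy=2.55,interpolation=2);cv2.imwrite("pics/c2.png",B)
print(A.shape,B.shape)
E
```

```text
tall (array([267.        , 199.26470588]), array([264, 197,   7,   6,  34])) (array([281.86486486, 188.02702703]), array([278, 183,   8,  11,  74])) (array([ 0.47132172, -0.10760272,  0.09409499]), np.float64(0.00028556689920793956))
low (array([340.43243243, 193.10810811]), array([337, 191,   8,   6,  37])) (array([300.57142857, 160.89795918]), array([298, 157,   6,   9,  49])) (array([ 0.49122619, -0.29811365,  0.05952482]), np.float64(0.00010713603668345238))
tall ((266.9668273925781, 200.41444396972656), (51.157981872558594, 52.08682632446289), 115.24755096435547) [ 0.46994245 -0.10805092  0.084     ]
low ((339.7511291503906, 194.13536071777344), (48.204933166503906, 50.15706253051758), 131.07186889648438) [ 0.49007424 -0.29890387  0.049     ]
side ((288.7686462402344, 187.93873596191406), (41.00775146484375, 72.73641204833984), 77.08240509033203)
(416, 800, 3) (597, 663, 3)
```

View pics/c1.png

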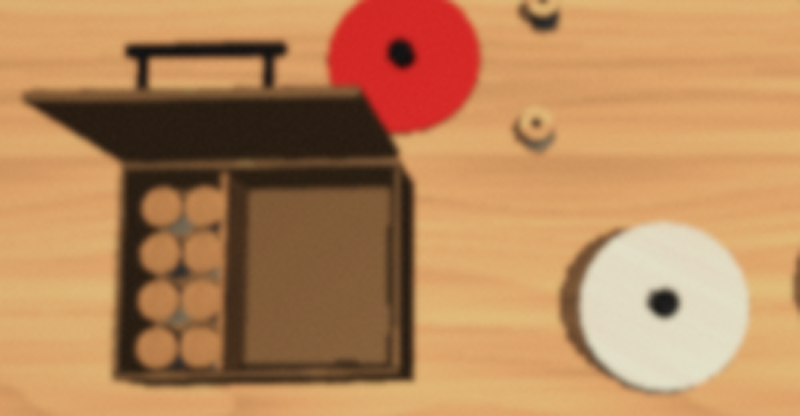

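View pics/c2.png

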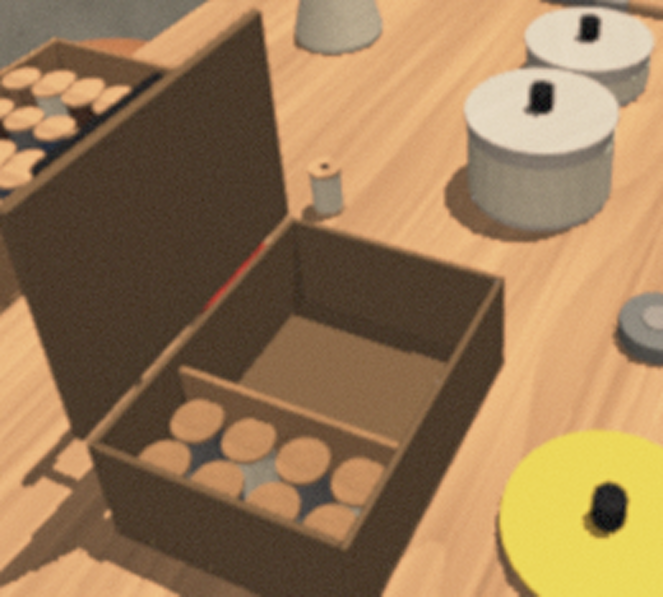

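Crop 1 shows the tall tin's lid with knob at (664,303), and the case rim at (115-402, 163-376) with the handle bar at (127-287, 49). Crop 2 confirms that the nearer tin (541,100) is the taller one. Its knob mid-height of 94 mm matches the expected 95 mm.

```bash
cat >> h.py <<'E'
from scipy.spatial.transform import Rotation as Ro
def to(P,yaw=None,obs=None):
    o=obs or r.get_obs();R=Ro.from_rotvec(o["orientation"]).as_matrix()
    print("shift cm",np.round(R.T@(np.array(P)-o["tcp_pos"])*100,2),"R",np.round(R,3).tolist())
E
python3 - <<'E'
from h import *
t=lambda u,v:(u/3.2+60,v/3.2+105); s=lambda u,v:(u/2.55+70,v/2.55+150)
for n,p,q in(("NR",t(402,374),s(502,281)),("NL",t(115,376),s(345,545)),("FR",t(402,163),s(290,222)),("FL",t(124,163),s(95,445)),("LR",t(362,92),s(260,12)),("LL",t(22,97),s(2,215))):
    print(n,tri(p,q),onz("top",*p,.085))
for z in(.2,.25,.3):print(z,onz("top",*t(127,49),z),onz("top",*t(287,49),z))
for P in((.66,-.13,0.01),(.65,-.11,.01)):print(proj("top",P)/.64)
for p in((358,170),(355,225),(510,165)):print(onz("top",p[0]*.64,p[1]*.64,.02))
to((.471,-.108,.245))
E
```

```text
NR (array([0.41992559, 0.09400233, 0.07616602]), np.float64(0.0031971059154427394)) [0.4177066  0.09220089 0.085     ]
NL (array([0.4180018 , 0.31239979, 0.08050548]), np.float64(0.0006037979568024717)) [0.41737424 0.31056791 0.085     ]
FR (array([0.58804604, 0.09783761, 0.07569372]), np.float64(0.0043071976744795855)) [0.58366864 0.09546127 0.085     ]
FL (array([0.5845776 , 0.31456437, 0.07825067]), np.float64(0.0030727469829758707)) [0.58426978 0.3128861  0.085     ]
LR (array([0.59002475, 0.09712183, 0.25066608]), np.float64(0.0003342815647471861)) [0.64164736 0.12827115 0.085     ]
LL (array([0.58686669, 0.3180112 , 0.25064389]), np.float64(6.775216808326548e-05)) [0.63804119 0.39589587 0.085     ]
0.2 [0.63719272 0.27127407 0.2       ] [0.63705391 0.15978411 0.2       ]
0.25 [0.61968066 0.25199411 0.25      ] [0.61955016 0.14717516 0.25      ]
0.3 [0.6021686  0.23271415 0.3       ] [0.6020464  0.13456622 0.3       ]
[425.625  211.5625]
[414.375   217.03125]
[ 0.73279751 -0.01118633  0.02      ]
[ 0.63291724 -0.00618643  0.02      ]
[ 0.74186547 -0.27986255  0.02      ]
shift cm [-4.802e+01 -6.208e+01  5.000e-02] R [[-0.944, 0.33, -0.0], [0.33, 0.944, -0.002], [-0.0, -0.002, -1.0]]
```

Request:
{"name": "move_arm", "arguments": {
  "rows": [0,0,-6,0,0,0,-12,-3,-5,-3.5,-15.5,-6,-10,-7.5,-15.5,-9,-15,-11,-15.5,-12,-20,-15,-15.5,-15,-25,-19,-15.5,-18,-30,-22,-15.5,-19.3,-32.6,-24.3,-15.5,-19.3,-32.6,-24.3,-15.5,-19.3],
  "fingers": 0.7,
  "newtons": 40
}}

```text
clock: 1.35
tcp_pos: [0.4525, 0.296, 0.4002]
orientation: [0.011, 3.141, -0.002]
contact_force: [0.1, 0.4, 0.3]
grip_width: 0.06
gripper_force: 0.0
```

```bash
python3 - <<'E'
from h import *
print(r.get_obs());to((.471,-.108,.2))
E
```

```text
{'clock': 1.35, 'joints': array([-0.85554294,  0.13868951,  0.18272581,  1.6720992 , -0.02467677,
        1.3336074 ,  0.89479708]), 'qvel': array([-0.04276135,  0.01341541, -0.07472796, -0.00998347, -0.02375624,
       -0.00493171, -0.03023829]), 'tau': array([  1.60999462, -39.44984436,   2.4864509 , -30.35022855,
         0.27417873,   0.04658308,   0.34399476]), 'tcp_pos': array([0.45249293, 0.29601389, 0.40021352]), 'orientation': array([ 1.14284271e-02,  3.14121093e+00, -1.83829605e-03]), 'contact_force': array([0.07564557, 0.43396967, 0.3403619 ]), 'moment': array([ 0.0241815 ,  0.05998727, -0.01752593]), 'gripper_force': 0.0, 'grip_width': 0.05999740959023812}
shift cm [ -2.14 -40.36  20.07] R [[-1.0, 0.007, 0.0], [0.007, 1.0, -0.001], [-0.0, -0.001, -1.0]]
```

Request:
{"name": "move_arm", "arguments": {
  "rows": [-0.3,-5,0,-0.4,-0.6,-11,0,-0.4,-1,-17,0,-0.4,-1.3,-23,0,-0.4,-1.6,-29,4,-0.4,-1.8,-35,9,-0.4,-2.1,-39,14,-0.4,-2.1,-40.4,19,-0.4,-2.1,-40.4,22,-0.4,-2.1,-40.4,22,-0.4]
}}

```text
clock: 2.6
tcp_pos: [0.4692, -0.1031, 0.1778]
orientation: [0.011, -3.134, 0.0]
contact_force: [0.2, -0.2, 0.3]
grip_width: 0.0598
gripper_force: 0.0
```

```bash
python3 - <<'E'
from h import *
to((.471,-.108,.1))
cv2.imwrite("pics/s1.png",cv2.resize(r.grab_frame("side")[90:260,200:380],None,fx=3,fy=3,interpolation=2))
E
```

```text
shift cm [-0.23 -0.49  7.77] R [[-1.0, -0.007, -0.007], [-0.007, 1.0, -0.0], [0.007, -0.0, -1.0]]
```

View pics/s1.png

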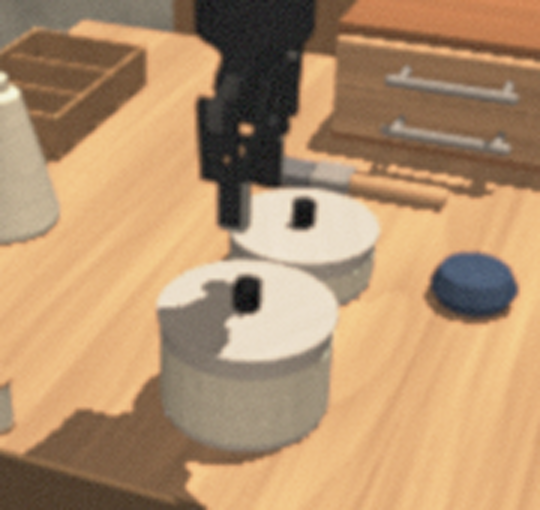

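The crop shows the gripper above and just behind the tall tin's knob at (246,293), clear of everything. I'll descend onto the knob.

Request:
{"name": "move_arm", "arguments": {
  "rows": [-0.2,-0.5,2,0.4,-0.2,-0.5,4,0.4,-0.2,-0.5,5.5,0.4,-0.2,-0.5,6.5,0.4,-0.2,-0.5,7.2,0.4,-0.2,-0.5,7.6,0.4,-0.2,-0.5,7.6,0.4],
  "fingers": 0.5
}}

```text
clock: 3.52
tcp_pos: [0.4735, -0.109, 0.1043]
orientation: [-0.0, -3.141, -0.0]
contact_force: [-0.5, 0.6, -0.5]
grip_width: 0.0428
gripper_force: 0.0
```

Request:
{"name": "move_arm", "arguments": {
  "rows": [0,0,0,0,0,0,0,0,0,0,0,0,0,0,0,0,0,0,0,0,0,0,0,0],
  "fingers": 0
}}

```text
clock: 4.28
tcp_pos: [0.4738, -0.109, 0.1047]
orientation: [0.0, 3.141, 0.0]
contact_force: [-1.7, 0.5, 5.2]
grip_width: 0.0201
gripper_force: 39.0
```

Request:
{"name": "move_arm", "arguments": {
  "rows": [0,0,-0.5,0,0,0,-1.5,0,0,0,-3,0,0,0,-5,0,0,0,-7,0,0,0,-7,0],
  "newtons": 60
}}

```text
clock: 5.03
tcp_pos: [0.4747, -0.1091, 0.1761]
orientation: [-0.0, 3.138, 0.0]
contact_force: [-0.1, -0.0, -0.4]
grip_width: 0.0192
gripper_force: 58.7
```

```bash
python3 - <<'E'
from h import *
to((.66,-.13,.037))
cv2.imwrite("pics/s2.png",cv2.resize(r.grab_frame("side")[90:260,200:380],None,fx=3,fy=3,interpolation=2))
E
```

```text
shift cm [-18.47  -2.1   13.98] R [[-1.0, -0.0, 0.004], [-0.0, 1.0, 0.0], [-0.004, 0.0, -1.0]]
```

View pics/s2.png

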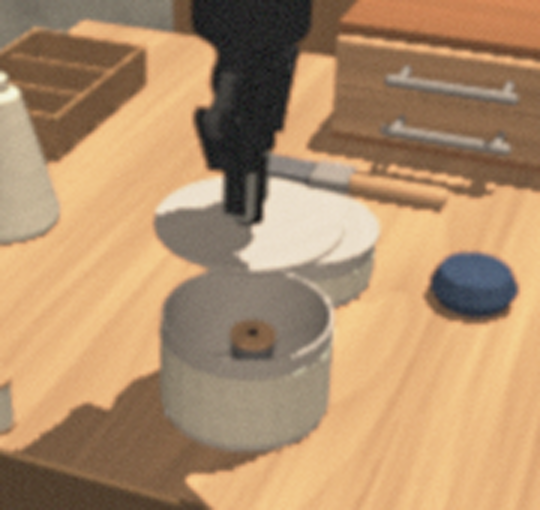

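The lid is lifted level, and the spool's top is visible in the tin at (252,335). I'll carry the lid to the free spot and lower it.

Request:
{"name": "move_arm", "arguments": {
  "rows": [-3,-0.3,0,0,-7,-0.8,0,0,-11,-1.3,0,0,-15,-1.7,1,0,-17.5,-2,3,0,-18.5,-2.1,6,0,-18.5,-2.1,9,0,-18.5,-2.1,11.5,0,-18.5,-2.1,12.5,0,-18.5,-2.1,12.5,0]
}}

```text
clock: 6.32
tcp_pos: [0.6578, -0.1299, 0.0484]
orientation: [-0.0, -3.14, -0.0]
contact_force: [0.1, 0.0, -1.3]
grip_width: 0.0195
gripper_force: 58.7
```

Request:
{"name": "move_arm", "arguments": {
  "rows": [0,0,0.3,0,0,0,0.6,0,0,0,0.9,0,0,0,1.1,0,0,0,1.1,0]
}}

```text
clock: 6.95
tcp_pos: [0.6584, -0.1299, 0.0381]
orientation: [0.0, -3.141, -0.0]
contact_force: [-0.0, -0.5, -1.1]
grip_width: 0.0196
gripper_force: 58.7
```

Request:
{"name": "move_arm", "arguments": {
  "rows": [0,0,0.2,0,0,0,0.35,0,0,0,0.35,0]
}}

```text
clock: 7.32
tcp_pos: [0.6585, -0.13, 0.035]
orientation: [-0.0, -3.142, -0.0]
contact_force: [-1.2, -0.9, 1.7]
grip_width: 0.0191
gripper_force: 59.1
```

Request:
{"name": "move_arm", "arguments": {
  "rows": [0,0,0,0,0,0,0,0,0,0,0,0,0,0,-2,0,0,0,-5,0,0,0,-9,0,0,0,-13,0,0,0,-16,0,0,0,-16,0],
  "fingers": 0.6
}}

```text
clock: 8.45
tcp_pos: [0.6603, -0.1308, 0.1992]
orientation: [0.001, 3.135, -0.001]
contact_force: [-1.0, -0.0, -0.5]
grip_width: 0.0516
gripper_force: 0.0
```

```bash
python3 - <<'E'
from h import *
a=r.grab_frame("top");b=r.grab_frame("side")
cv2.imwrite("pics/t3.png",a);cv2.imwrite("pics/sd3.png",b)
A=cv2.resize(a[100:240,190:330],(400,400),interpolation=2);B=cv2.resize(b[110:250,200:340],(400,400),interpolation=2)
cv2.imwrite("pics/c3.png",np.hstack([A,B]));print(proj("top",(.471,-.108,.062)),proj("side",(.471,-.108,.062)))
E
```

```text
[266.4 201.1] [281.6 200.2]
```

View pics/c3.png

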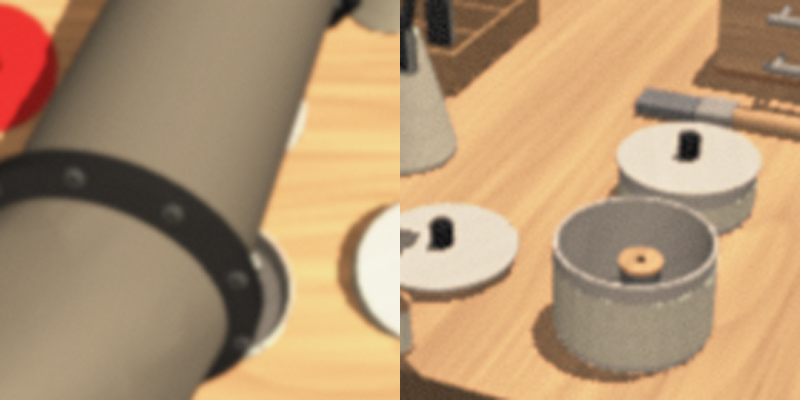

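The right half shows the lid lying flat on the table, knob at (440,232), and the spool's top in the tin at (641,262). The arm hides the tin in the top view, so I'll move it aside and measure the spool from both views.

Request:
{"name": "move_arm", "arguments": {
  "rows": [2,3,0,0,5,8,0,0,8,13,0,0,11,18,0,0,14,21,0,0,14,21,0,0,14,21,0,0]
}}

```text
clock: 9.43
tcp_pos: [0.5184, 0.0795, 0.1944]
orientation: [-0.0, -3.141, 0.001]
contact_force: [-0.7, 0.4, 0.3]
grip_width: 0.0512
gripper_force: 0.0
```

```bash
python3 - <<'E'
from h import *
a=r.grab_frame("top");b=r.grab_frame("side")
def wood(im,x0,x1,y0,y1):
    h=cv2.cvtColor(im,cv2.COLOR_BGR2HSV)[y0:y1,x0:x1];m=((h[...,1]>70)&(h[...,0]<25)&(h[...,2]>90)).astype(np.uint8)
    n,l,s,c=cv2.connectedComponentsWithStats(m);i=1+np.argmax(s[1:,4]);return c[i]+[x0,y0],s[i]
A=wood(a,252,281,186,216);B=wood(b,272,296,192,210);print(A,B,tri(A[0],B[0]),onz("top",*A[0],.062),onz("side",*B[0],.062))
to((.471,-.108,.2))
cv2.imwrite("pics/c4.png",np.hstack([cv2.resize(a[160:240,230:310],(400,400)),cv2.resize(b[170:250,245:325],(400,400))]))
E
```

```text
(array([266.26829268, 203.50609756]), array([  7,  11,  15,  14, 164], dtype=int32)) (array([283.92993631, 200.96815287]), array([  4,   4,  17,  11, 157], dtype=int32)) (array([ 0.46515341, -0.10745013,  0.06183436]), np.float64(0.00039191107191656753)) [ 0.46494252 -0.10749114  0.062     ] [ 0.46527105 -0.1072003   0.062     ]
shift cm [  4.77 -18.68  -0.52] R [[-1.0, 0.002, 0.0], [0.002, 1.0, -0.001], [-0.0, -0.001, -1.0]]
```

Request:
{"name": "move_arm", "arguments": {
  "rows": [1,-3,0,0,2.5,-8,0,0,4,-13,0,0,5,-17,0,0,5.3,-18.7,1,0,5.3,-18.7,3,0,5.3,-18.7,5,0,5.3,-18.7,5,0],
  "fingers": 0.65
}}

```text
clock: 10.52
tcp_pos: [0.4646, -0.1082, 0.1437]
orientation: [-0.004, -3.139, 0.001]
contact_force: [-0.3, -0.1, 0.5]
grip_width: 0.0551
gripper_force: 0.0
```

```bash
python3 - <<'E'
from h import *
to((.465,-.1075,.045))
E
```

```text
shift cm [-0.07  0.08  9.87] R [[-1.0, 0.002, -0.003], [0.002, 1.0, -0.001], [0.003, -0.001, -1.0]]
```

Request:
{"name": "move_arm", "arguments": {
  "rows": [0,0,2.5,0,0,0,5,0,0,0,7,0,0,0,8.5,0,0,0,9.5,0,0,0,9.8,0,0,0,9.8,0]
}}

```text
clock: 11.4
tcp_pos: [0.4657, -0.1071, 0.047]
orientation: [0.0, 3.141, 0.0]
contact_force: [0.6, -0.4, 0.1]
grip_width: 0.0555
gripper_force: 0.0
```

Request:
{"name": "move_arm", "arguments": {
  "rows": [0,0,0,0,0,0,0,0,0,0,0,0,0,0,0,0,0,0,0,0],
  "fingers": 0,
  "newtons": 35
}}

```text
clock: 12.02
tcp_pos: [0.4659, -0.107, 0.0474]
orientation: [0.0, 3.141, 0.0]
contact_force: [-1.4, -0.0, 6.0]
grip_width: 0.033
gripper_force: 34.5
```

Request:
{"name": "move_arm", "arguments": {
  "rows": [0,0,-0.5,0,0,0,-2,0,0,0,-4.5,0,0,0,-8,0,0,0,-12,0,0,0,-16,0,0,0,-17,0,0,0,-17,0]
}}

```text
clock: 13.02
tcp_pos: [0.4655, -0.1068, 0.2173]
orientation: [-0.001, 3.14, 0.001]
contact_force: [-0.6, -0.6, -1.1]
grip_width: 0.0326
gripper_force: 34.9
```

```bash
python3 - <<'E'
from h import *
to((.497,.163,.2))
b=r.grab_frame("side");a=r.grab_frame("top");cv2.imwrite("pics/c5.png",np.hstack([cv2.resize(b[90:250,200:360],(400,400)),cv2.resize(a[100:260,180:340],(400,400))]))
E
```

```text
shift cm [-3.15 26.97  1.75] R [[-1.0, -0.0, 0.001], [-0.0, 1.0, 0.001], [-0.001, 0.001, -1.0]]
```

View pics/c5.png

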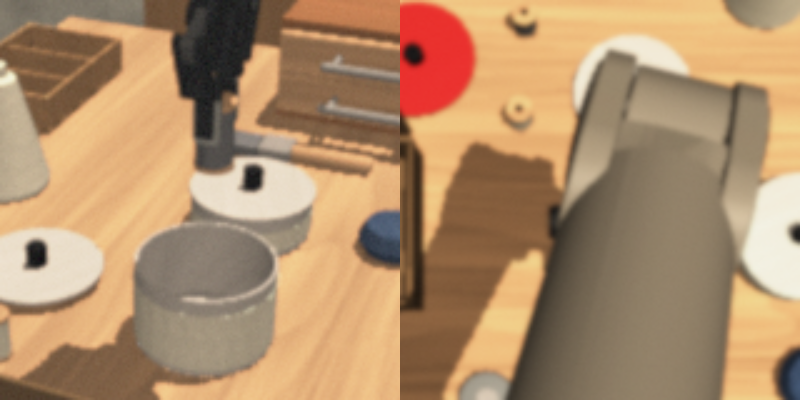

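The spool is held upright, its bottom at (215,165) in the left half, and the tin is empty. I'll move it over the compartment.

Request:
{"name": "move_arm", "arguments": {
  "rows": [-0.5,4,0,0,-1,9,0,0,-1.7,14.5,0,0,-2.4,20,0,0,-2.9,24.5,0,0,-3.1,27,2,0,-3.1,27,6,0,-3.1,27,10,0,-3.1,27,13,0,-3.1,27,13,0]
}}

```text
clock: 14.38
tcp_pos: [0.4939, 0.1617, 0.0837]
orientation: [-0.001, -3.135, 0.006]
contact_force: [-0.6, 0.3, -0.8]
grip_width: 0.0328
gripper_force: 35.0
```

Request:
{"name": "move_arm", "arguments": {
  "rows": [0,0,1,0,0,0,2,0,0,0,2.8,0,0,0,3.2,0,0,0,3.2,0]
}}

```text
clock: 15.0
tcp_pos: [0.4964, 0.163, 0.0547]
orientation: [0.0, -3.141, 0.0]
contact_force: [-0.0, -1.1, -0.2]
grip_width: 0.0332
gripper_force: 35.0
```

Request:
{"name": "move_arm", "arguments": {
  "rows": [0,0,0.3,0,0,0,0.5,0,0,0,0.6,0,0,0,0.6,0]
}}

```text
clock: 15.5
tcp_pos: [0.4965, 0.163, 0.0488]
orientation: [0.0, -3.142, 0.0]
contact_force: [-0.1, -0.1, 0.3]
grip_width: 0.0331
gripper_force: 35.0
```

Request:
{"name": "move_arm", "arguments": {
  "rows": [0,0,0.05,0,0,0,0.05,0,0,0,0.05,0],
  "fingers": 0.6
}}

```text
clock: 15.88
tcp_pos: [0.4965, 0.1631, 0.0483]
orientation: [-0.0, 3.141, 0.0]
contact_force: [-0.1, 0.7, -0.0]
grip_width: 0.0512
gripper_force: 0.0
```

Request:
{"name": "move_arm", "arguments": {
  "rows": [0,0,0,0,0,0,-1,0,0,0,-3,0,0,0,-6,0,0,0,-10,0,0,0,-14,0,0,0,-17,0,0,0,-17,0]
}}

```text
clock: 16.88
tcp_pos: [0.4979, 0.1635, 0.2212]
orientation: [0.0, 3.137, 0.005]
contact_force: [0.9, -0.1, -0.1]
grip_width: 0.0513
gripper_force: 0.0
```

```bash
python3 - <<'E'
from h import *
b=r.grab_frame("side");a=r.grab_frame("top");cv2.imwrite("pics/c6.png",np.hstack([cv2.resize(b[160:380,80:300],(400,400)),cv2.resize(a[100:260,80:240],(400,400))]))
h=cv2.cvtColor(a,cv2.COLOR_BGR2HSV)
to((.66,-.13,.12))
E
```

```text
shift cm [-16.37 -29.31   9.84] R [[-1.0, -0.0, 0.0], [-0.0, 1.0, 0.001], [-0.0, 0.001, -1.0]]
```

View pics/c6.png

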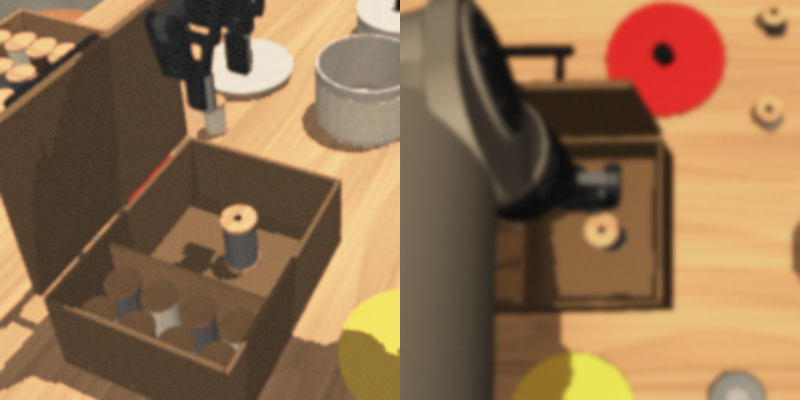

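The spool stands upright on the compartment floor at (240,235) in the left half. Next I'll measure the lid's knob and the tin rim.

```bash
python3 - <<'E'
from h import *
a=r.grab_frame("top");b=r.grab_frame("side")
u,v=proj("top",(.658,-.13,.025)).astype(int);x,y=proj("side",(.658,-.13,.025)).astype(int);print(u,v,x,y)
def dark(im,u,v,w=10):
    m=(im[v-w:v+w,u-w:u+w].max(2)<60).astype(np.uint8);n,l,s,c=cv2.connectedComponentsWithStats(m);i=1+np.argmax(s[1:,4]);return c[i]+[u-w,v-w],s[i]
A=dark(a,u,v);B=dark(b,x,y);print(A,B,tri(A[0],B[0]))
h=cv2.cvtColor(a,cv2.COLOR_BGR2HSV)
def ell(x0,x1,y0,y1,z):
    q=h[y0:y1,x0:x1];m=((q[...,1]<75)&(q[...,2]>90)).astype(np.uint8);c=max(cv2.findContours(m,0,1)[0],key=cv2.contourArea)
    e=cv2.fitEllipse(cv2.convexHull(c)+np.array([x0,y0]));print(e,onz("top",*e[0],z))
ell(230,300,165,235,.08);ell(u-33,u+33,v-30,v+30,.014)
E
```

```text
272 134 213 190
(array([272.74074074, 135.25925926]), array([ 8,  9,  6,  6, 27], dtype=int32)) (array([211.58373206, 189.56937799]), array([  3,   0,  12,  20, 209], dtype=int32)) (array([ 0.65771396, -0.12807171,  0.02933421]), np.float64(0.006970213137590882))
((266.6195373535156, 201.35806274414062), (50.30803680419922, 50.680992126464844), 146.00909423828125) [ 0.46810259 -0.10739284  0.08      ]
((272.78857421875, 136.77259826660156), (46.13776779174805, 47.65165328979492), 94.9517822265625) [ 0.6547637  -0.13056957  0.014     ]
```

Request:
{"name": "move_arm", "arguments": {
  "rows": [0,-3,0,0,0,-8,0,0,0,-13,0,0,-3,-18,0,0,-7,-23,0,0,-11.5,-26,0,0,-15,-28.5,1,0,-16,-29.3,3,0,-16,-29.3,6,0,-16,-29.3,9,0]
}}

```text
clock: 18.32
tcp_pos: [0.6557, -0.1302, 0.1258]
orientation: [-0.001, -3.139, 0.0]
contact_force: [-0.1, 0.2, -0.3]
grip_width: 0.0512
gripper_force: 0.0
```

```bash
python3 - <<'E'
from h import *
to((.6585,-.13,.036))
E
```

```text
shift cm [-0.3   0.02  8.97] R [[-1.0, 0.001, -0.002], [0.001, 1.0, -0.0], [0.002, -0.0, -1.0]]
```

Request:
{"name": "move_arm", "arguments": {
  "rows": [-0.1,0,3,0,-0.1,0,5.5,0,-0.1,0,7.5,0,-0.1,0,8.6,0,-0.1,0,9.1,0,-0.1,0,9.1,0]
}}

```text
clock: 19.08
tcp_pos: [0.6577, -0.1301, 0.0375]
orientation: [0.0, 3.141, -0.0]
contact_force: [-0.1, 0.2, 0.5]
grip_width: 0.0514
gripper_force: 0.0
```

Request:
{"name": "move_arm", "arguments": {
  "rows": [0,0,0,0,0,0,0,0,0,0,0,0,0,0,0,0,0,0,0,0],
  "fingers": 0,
  "newtons": 50
}}

```text
clock: 19.7
tcp_pos: [0.6581, -0.1301, 0.0384]
orientation: [0.0, 3.14, 0.0]
contact_force: [-1.3, 0.4, 6.4]
grip_width: 0.0196
gripper_force: 48.9
```

Request:
{"name": "move_arm", "arguments": {
  "rows": [0,0,-0.5,0,0,0,-2,0,0,0,-5,0,0,0,-9,0,0,0,-12.5,0,0,0,-14,0,0,0,-14,0]
}}

```text
clock: 20.58
tcp_pos: [0.6579, -0.13, 0.1782]
orientation: [-0.0, 3.14, 0.0]
contact_force: [-0.1, 0.5, -1.5]
grip_width: 0.0194
gripper_force: 48.9
```

```bash
python3 - <<'E'
from h import *
to((.4725,-.1075,.105))
E
```

```text
shift cm [18.55  2.25  7.29] R [[-1.0, -0.0, 0.002], [-0.0, 1.0, 0.0], [-0.002, 0.0, -1.0]]
```

Request:
{"name": "move_arm", "arguments": {
  "rows": [3,0.3,0,0,7.5,0.9,0,0,12,1.4,0,0,16,1.9,0,0,18.2,2.2,0,0,18.6,2.3,1,0,18.6,2.3,3,0,18.6,2.3,4.5,0,18.6,2.3,4.5,0,18.6,2.3,4.5,0]
}}

```text
clock: 21.82
tcp_pos: [0.4718, -0.1073, 0.1323]
orientation: [-0.0, -3.142, 0.001]
contact_force: [0.7, -0.5, -1.8]
grip_width: 0.0193
gripper_force: 49.0
```

```bash
python3 - <<'E'
from h import *
to((.4725,-.1075,.1084))
E
```

```text
shift cm [-0.07 -0.02  2.39] R [[-1.0, 0.0, -0.0], [0.0, 1.0, -0.0], [0.0, -0.0, -1.0]]
```

Request:
{"name": "move_arm", "arguments": {
  "rows": [-0.1,0,0.8,0,-0.1,0,1.5,0,-0.1,0,2,0,-0.1,0,2.3,0,-0.1,0,2.3,0]
}}

```text
clock: 22.45
tcp_pos: [0.4724, -0.107, 0.1091]
orientation: [-0.0, -3.141, 0.0]
contact_force: [0.6, -0.6, -0.5]
grip_width: 0.0196
gripper_force: 49.0
```

Request:
{"name": "move_arm", "arguments": {
  "rows": [0,0,0.1,0,0,0,0.1,0]
}}

```text
clock: 22.7
tcp_pos: [0.4725, -0.107, 0.1084]
orientation: [-0.0, 3.141, 0.0]
contact_force: [-0.0, -0.1, -0.7]
grip_width: 0.0195
gripper_force: 49.0
```

Request:
{"name": "move_arm", "arguments": {
  "rows": [0,0,0,0,0,0,0,0,0,0,0,0,0,0,-1,0,0,0,-4,0,0,0,-8,0,0,0,-12,0,0,0,-14,0,0,0,-14,0],
  "fingers": 0.6
}}

```text
clock: 23.82
tcp_pos: [0.4735, -0.1072, 0.2501]
orientation: [-0.0, 3.138, 0.001]
contact_force: [-0.8, 0.2, 0.1]
grip_width: 0.0511
gripper_force: 0.0
```

Request:
{"name": "move_arm", "arguments": {
  "rows": [-2,3,-1,0,-5,7,-3,0,-9,11,-5,0,-13,14,-6,0,-17,17,-6,0,-18,18,-6,0,-18,18,-6,0],
  "fingers": 0
}}

```text
clock: 24.7
tcp_pos: [0.652, 0.0732, 0.3067]
orientation: [0.001, -3.139, 0.002]
contact_force: [-0.9, -0.3, 0.5]
grip_width: -0.0004
gripper_force: 0.0
```

```bash
python3 - <<'E'
from h import *
b=r.grab_frame("side");a=r.grab_frame("top");cv2.imwrite("pics/c7.png",np.hstack([cv2.resize(b[90:290,130:330],(400,400)),cv2.resize(a[80:260,130:310],(400,400))]))
def dark(im,x0,x1,y0,y1,t=60):
    m=(im[y0:y1,x0:x1].max(2)<t).astype(np.uint8);n,l,s,c=cv2.connectedComponentsWithStats(m);i=1+np.argmax(s[1:,4]);return c[i]+[x0,y0]
A=dark(a,255,280,187,211);B=dark(b,270,292,180,196);print(A,B,tri(A,B))
to((.66,.12,.3))
E
```

```text
[266.5483871  199.41935484] [281.95833333 188.20833333] (array([ 0.47079858, -0.10649312,  0.09444135]), np.float64(0.00048794332962905996))
shift cm [-0.85  4.88  0.77] R [[-1.0, 0.002, -0.001], [0.002, 1.0, -0.001], [0.001, -0.001, -1.0]]
```

View pics/c7.png

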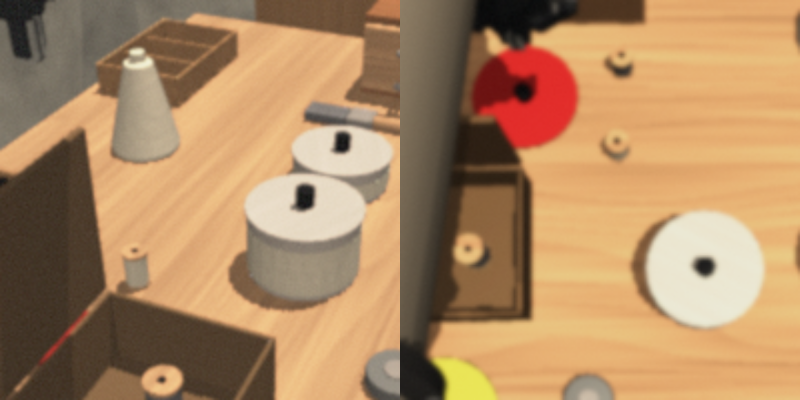

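The lid sits flush: knob mid-height is 94 mm, as at the start, at (305,196) left and (704,266) right. Next I'll fold the case lid shut by pushing from behind with closed fingers.

Request:
{"name": "move_arm", "arguments": {
  "rows": [-0.3,2,0,0,-0.3,4.4,0.5,0,-0.3,4.4,3,0,-0.3,4.4,6,0,-0.3,4.4,8.8,0,-0.3,4.4,8.8,0,-0.3,4.4,8.8,0]
}}

```text
clock: 25.68
tcp_pos: [0.6559, 0.1181, 0.2213]
orientation: [-0.002, 3.14, 0.001]
contact_force: [0.2, 0.8, 0.2]
grip_width: 0.0003
gripper_force: 0.0
```

Request:
{"name": "move_arm", "arguments": {
  "rows": [2,0,0.2,0,4,0,0.2,0,5,0,0.2,0,6.5,0,0.3,0,8.1,0,0.5,0,9.6,0,0.9,0,11.1,0,1.4,0,12.4,0,2.2,0,13.7,0,3.1,0]
}}

```text
clock: 26.8
tcp_pos: [0.5181, 0.117, 0.1891]
orientation: [0.0, 3.141, 0.0]
contact_force: [1.5, -1.0, -0.2]
grip_width: 0.0001
gripper_force: 0.7
```

```bash
python3 - <<'E'
from h import *
to((.498,.117,.166));to((.484,.117,.138));to((.479,.117,.1175))
E
```

```text
shift cm [ 2.01 -0.    2.31] R [[-1.0, 0.0, 0.001], [0.0, 1.0, 0.0], [-0.001, 0.0, -1.0]]
shift cm [ 3.42 -0.    5.11] R [[-1.0, 0.0, 0.001], [0.0, 1.0, 0.0], [-0.001, 0.0, -1.0]]
shift cm [ 3.92 -0.    7.16] R [[-1.0, 0.0, 0.001], [0.0, 1.0, 0.0], [-0.001, 0.0, -1.0]]
```

Request:
{"name": "move_arm", "arguments": {
  "rows": [1.1,0,1,0,2,0,2.3,0,2.8,0,3.7,0,3.4,0,5.1,0,3.7,0,6.2,0,3.9,0,7.1,0,3.9,0,7.6,0,3.9,0,7.6,0]
}}

```text
clock: 27.8
tcp_pos: [0.4796, 0.1169, 0.113]
orientation: [-0.0, -3.141, 0.0]
contact_force: [0.8, -0.4, 0.5]
grip_width: -0.0001
gripper_force: 0.0
```

Request:
{"name": "move_arm", "arguments": {
  "rows": [0,0,0.2,0,0,0,0.4,0,0,0,0.6,0,0,0,0.8,0,0,0,0.8,0]
}}

```text
clock: 28.42
tcp_pos: [0.4798, 0.1171, 0.1073]
orientation: [-0.001, -3.141, -0.003]
contact_force: [-8.6, -2.4, 28.1]
grip_width: 0.0
gripper_force: 14.1
```

Request:
{"name": "move_arm", "arguments": {
  "rows": [0,0,-0.5,0,0,0,-3,0,0,0,-8,0,0,0,-14,0,0,-4,-18,0,0,-10,-18,0,0,-14,-18,0,0,-14,-18,0,0,-14,-18,0]
}}

```text
clock: 29.55
tcp_pos: [0.4795, -0.0223, 0.2851]
orientation: [0.001, -3.141, -0.001]
contact_force: [1.0, -0.5, 0.4]
grip_width: 0.0001
gripper_force: 0.0
```

```bash
python3 - <<'E'
from h import *
a=r.grab_frame("top");b=r.grab_frame("side");print(r.get_obs()["tcp_pos"])
# near-right lid corner expected at (.418,.093,.093): dark lid (V small) in a patch inside, handle near x.43
for P in((.44,.12,.093),(.50,.16,.093),(.55,.12,.093),(.5,.22,.093)):
    for n,im in(("top",a),("side",b)):
        u,v=proj(n,P).astype(int);print(P,n,im[v-2:v+3,u-2:u+3].mean((0,1)).round())
# lid-edge rows in the side view: near edge of the lid, profile in z along plane x=.416,y=.2
for z in np.arange(.06,.13,.005):
    u,v=proj("side",(.417,.11,z)).astype(int);print(round(z,3),b[v,u],end=" ")
for n,im,bx in(("top",a,(255,280,187,211)),("side",b,(270,292,180,196))):
    m=(im[bx[2]:bx[3],bx[0]:bx[1]].max(2)<60).astype(np.uint8);print(n,cv2.connectedComponentsWithStats(m)[3][1:]+[bx[0],bx[2]])
E
```

```text
[ 0.47953189 -0.02159132  0.28508528]
(0.44, 0.12, 0.093) top [57. 71. 80.]
(0.44, 0.12, 0.093) side [39. 53. 68.]
(0.5, 0.16, 0.093) top [ 61.  98. 137.]
(0.5, 0.16, 0.093) side [ 68.  99. 132.]
(0.55, 0.12, 0.093) top [121. 149. 167.]
(0.55, 0.12, 0.093) side [38. 53. 67.]
(0.5, 0.22, 0.093) top [ 59.  96. 134.]
(0.5, 0.22, 0.093) side [ 68. 100. 132.]
0.06 [32 45 56] 0.065 [40 51 62] 0.07 [38 48 60] 0.075 [34 46 59] 0.08 [34 46 58] 0.085 [35 49 61] 0.09 [33 45 62] 0.095 [39 54 68] 0.1 [35 49 66] 0.105 [ 88 122 164] 0.11 [118 172 226] 0.115 [125 180 229] 0.12 [124 180 229] 0.125 [118 168 223] 0.13 [ 61  83 110] top [[266.5 199.5]]
side [[281.94666667 188.14666667]]
```

```bash
python3 - <<'E'
from h import *
b=r.grab_frame("side")
for y in(.28,.25,.22):
    print(y,[(round(z,3),int(b[tuple(proj("side",(.416,y,z)).astype(int)[::-1])].max())) for z in np.arange(.07,.115,.004)])
    print("far",[(round(z,3),int(b[tuple(proj("side",(.588,y,z)).astype(int)[::-1])].max())) for z in np.arange(.07,.115,.004)])
E
```

```text
0.28 [(np.float64(0.07), 72), (np.float64(0.074), 75), (np.float64(0.078), 76), (np.float64(0.082), 80), (np.float64(0.086), 82), (np.float64(0.09), 96), (np.float64(0.094), 120), (np.float64(0.098), 129), (np.float64(0.102), 129), (np.float64(0.106), 130), (np.float64(0.11), 133), (np.float64(0.114), 133)]
far [(np.float64(0.07), 130), (np.float64(0.074), 131), (np.float64(0.078), 130), (np.float64(0.082), 131), (np.float64(0.086), 140), (np.float64(0.09), 210), (np.float64(0.094), 211), (np.float64(0.098), 213), (np.float64(0.102), 224), (np.float64(0.106), 223), (np.float64(0.11), 211), (np.float64(0.114), 203)]
0.25 [(np.float64(0.07), 69), (np.float64(0.074), 70), (np.float64(0.078), 74), (np.float64(0.082), 83), (np.float64(0.086), 89), (np.float64(0.09), 88), (np.float64(0.094), 117), (np.float64(0.098), 129), (np.float64(0.102), 134), (np.float64(0.106), 130), (np.float64(0.11), 130), (np.float64(0.114), 128)]
far [(np.float64(0.07), 129), (np.float64(0.074), 132), (np.float64(0.078), 133), (np.float64(0.082), 132), (np.float64(0.086), 150), (np.float64(0.09), 201), (np.float64(0.094), 207), (np.float64(0.098), 208), (np.float64(0.102), 217), (np.float64(0.106), 204), (np.float64(0.11), 122), (np.float64(0.114), 104)]
0.22 [(np.float64(0.07), 67), (np.float64(0.074), 71), (np.float64(0.078), 76), (np.float64(0.082), 86), (np.float64(0.086), 97), (np.float64(0.09), 97), (np.float64(0.094), 119), (np.float64(0.098), 129), (np.float64(0.102), 132), (np.float64(0.106), 136), (np.float64(0.11), 133), (np.float64(0.114), 132)]
far [(np.float64(0.07), 134), (np.float64(0.074), 132), (np.float64(0.078), 128), (np.float64(0.082), 131), (np.float64(0.086), 124), (np.float64(0.09), 113), (np.float64(0.094), 151), (np.float64(0.098), 207), (np.float64(0.102), 210), (np.float64(0.106), 206), (np.float64(0.11), 206), (np.float64(0.114), 207)]
```

The lid's free edge shows its top at about 93 mm, which matches a shut lid.

```bash
python3 -c "
from bench import r
print(r.hand_in())"
```

```text
the job is handed in; nothing more can be done
None
```

All four steps are done and the job is handed in (about 30 s of the 72 s used): the spool stands in the case's empty compartment, the lid is back flush on the tall tin, the case lid is shut, and I never touched the low tin; the hand-in returned no verdict.

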